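# Fasten the last quarter-turn stud of the burnisher's belt cover

## Robot

A 7-joint arm with a two-finger parallel gripper is mounted at the origin on the work surface. World frame = base frame: x ahead of the robot, y to its left, z up, the work surface at z = 0. Lengths are in mm, angles in rad, forces in N, time in s.
With the tool pointing down it reaches from about 400 to 875 mm from the base axis. Payload 19.3 kg.
Tool frame: the origin (TCP) lies at the very end of the fingers, on their centre line; the grasp point (between the pads) lies 19 mm behind it (grip_point_offset is the z of the grasp point in the tool frame, in mm); z points along the fingers, x is the direction in which the jaws open and shut, and the axes are right-handed (so a half turn about z gives the same grasp; the last joint's range is limited). The gripper opens to 85 mm and grips with 20 to 120 N. Pads are 22 mm wide; open, the fingers measure 114 mm over their backs; the gripper's body (76 mm by 85 mm) begins 54 mm behind the grasp point. The pads swing forward as they close: fully open they stand 13 mm farther back than shut.
Start: joints at [1.174, 0.521, -0.036, 1.599, 0.021, 1.021, -0.113], TCP at [200.606, -591.922, 231.291] pointing down, gripper open.
Joint ranges: [-2.91, 2.91], [-0.3, 2.13], [-1.5, 1.42], [0.17, 2.43], [-1.26, 4.41], [0.16, 1.93], [-2.52, 2.52]. Speed limits (rad/s): [1.89, 1.89, 2.39, 2.39, 3.01, 3.01, 3.01].

## Interface

Orientations are given as a 3x3 rotation matrix whose columns are the frame's x, y, z axes.
In Python, from workcell import movep, movel, goto_joints, open_gripper, clamp, wait, inverse_kinematics, read_state, camera, PlanningError, finish_job, grip_point_offset gives the robot as it stands. Calls block until the motion is done:
- movep(position, orientation): joint-space move of the TCP to a pose.
- movel(position, frame=None, max_speed=150, guard=None): straight line of the TCP; frame=None keeps the orientation; max_speed is the mean speed in mm/s. With guard (N) it stops when the force on the tool has changed by that much, and returns True; else False.
- goto_joints(angles): joint-space move.
- open_gripper() and clamp(): open the fingers fully, or close them until they stop; the grip force is fixed at half the most.
- wait(seconds).
- inverse_kinematics(position, orientation): joint angles nearest the present ones, or None.
- read_state(): the state.
- camera(name): name is "scene" or "top" or "wrist"; returns a dict with "image" (384x512x3 uint8, blue, green, red), "range_z" (384x512 float32, mm along the optical axis (not along the pixel's ray), 0 where there is no reading), "fx", "fy", "cx", "cy" (pixels), "cam_to_world" (4x4, takes a point from camera to world coordinates). Camera axes: x right, y up, looking along -z (the intrinsics and any distortion apply to the point x, -y, -z); pixel columns grow to the right and rows downward; lengths in mm; the calibration is good to about 2 mm. A picture is of the moment at which its call begins.
A pose or a line that the arm cannot do raises PlanningError and nothing moves.
- finish_job(): hands the job in, once; it reports no verdict.
The state is a dict: "time": time; "qpos": joint angles; "qvel": joint speeds; "joint_efforts": joint torques, N m; "eef_pos": TCP position; "tool_rot": TCP orientation; "ft_force": force on the tool from outside, world axes, zero at the start; "torque": the same for the moment, N m; "finger_gap": finger opening in mm.
Only numpy, scipy, OpenCV 4.12 (cv2) and the standard library are available. Lean on these libraries where they do the work, as an engineer would, in place of code of your own. Each camera call takes 0.05 s, during which the arm holds its last target.

## Task

One of the two slotted studs on the burnishing machine's belt cover still stands proud. Take the flat-bladed key out of the wooden tool block, seat its blade in that stud's slot, press the stud down gently and turn it clockwise until it drops into its catch and sits level like its neighbour. Then put the key back upright in its hole, fully down, leaving the other stud and everything else on the bench as it is.

Things in the scene. Friction and masses are not known exactly. Their poses are not given: they have to be found in the camera images.
- machine: Grey bench edge-burnishing machine, fixed: housing 190 (x) x 170 (y) mm, flat aluminium cover whose upper face is 110 mm above the bench, motor (top at 123 mm) on its -y side, wooden wheel on its +y side. Origin at bench level under the housing's middle, z up, +x away from the robot. Wells 40 mm wide, 12 mm deep, at x = -52, y = -45 and +45 mm hold the studs. Wire pull 19 mm high at x = +35 mm.
- stud_a_seat (a point): Middle of the well of the UNFASTENED stud (either well), level with the cover's face; axes as the machine's. Steel head 26 mm across, 3.5 mm above the cover when free, 0.5 mm when caught; slot right across it, 3.8 mm wide, 4.5 mm deep. The stud floats: its centre lies up to 5.5 mm off this point in y and 1.5 mm in x, unreported, and shifts against 4 N of friction. Over 22 N bends the catch.
- stud_a_turn (a joint): Turn of the unfastened stud, rad, clockwise from above; its slot lies along the machine's x axis turned clockwise by this value. Starts between 0 and 0.33; from 0.38 to 1.44 it turns only while pressed down at least 5 mm; end stop at 1.60. Let up between 1.44 and 1.60 it springs up into its catch and cannot turn back.
- stud_a_press (a joint): How far the unfastened stud is pressed down, m: 0 when free (head proud), 0.003 when caught, 0.007 at its hard bottom stop. The spring pushes up with 2 N at 0, 9 N at 0.005 and 12 N at 0.007.
- stud_b_seat (a point): Middle of the other well, whose equal stud is already fastened: head 0.5 mm above the cover, slot across the machine's x axis. Leave it alone.
- stud_b_turn (a joint): Turn of the fastened stud, rad, clockwise from above; about 1.5 = caught.
- block: Fixed wooden tool block, 200 (x) x 74 (y) x 60 mm high, origin under its middle, x along its length. Three round holes, 27 mm across and 52 mm deep, at x = -65, 0 and 65 mm, hold the key, an awl and a punch upright, in any order; these rise up to 54 mm above the block.
- key: Flat-bladed key, about 90 g, upright in a hole of the block. Origin on its axis, under its steel collar (36 mm across, 5 mm thick) that rests on the block; z up. Black paddle handle 40 (x) x 14 (y) mm, 5 to 49 mm above the origin. Below: shank 10 mm thick, flat blade 18 (x) x 2.5 (y) mm, 11 mm long, square end 45 mm below the origin. Its x starts within 0.25 rad of the block's x.
- key_grip (a point): Middle of the paddle handle, 29 mm above the key's origin; grip it across its 14 mm thickness (the key's y).
- key_tip (a point): Middle of the blade's lower end, 45 mm below the key's origin.
- awl: Awl with a pear-shaped light wooden handle rising 54 mm above the block, collar 34 mm across; origin on its axis at the block's top. Leave it.
- punch: Round steel drive punch, 19 mm thick, standing in a hole and rising 50 mm above the block; origin at its lower end. Leave it.
- spool_tan: Thread spool, 48 mm across, 55 mm high, origin under its middle. Leave it.
- spool_dark: Thread spool, 42 mm across, 48 mm high, origin under its middle. Leave it.
- edge_paint: Jar of edge paint, 52 mm across, 75 mm high, origin under its middle. Leave it.
- maul: Wooden maul standing on its head, 68 mm across, 187 mm high, origin under its middle. Leave it.
- scissors: Scissors lying flat, 180 mm long, origin at the pivot, blades towards their +x. Leave them.
Mind the look-alikes: they are no part of the job. What is shaped like the key but green is not meant.

How it is judged:
By the outcome, as a careful person would: the job done as asked, in the order asked, and still so for the second after the job is handed in, with the robot touching nothing.
It also fails if it takes over 72 s, if anything falls off the work surface, if the arm or the gripper's body presses on something with over 40 N, if the wrist force passes 120 N, or if a joint passes its speed limit or range.

## Working session

There is one attempt and no reset: what is moved stays moved. The work goes in short steps, each a Python script; the robot and the scene stay as the last script left them, time stands still between calls to the robot, and variables do not carry over. Pictures are saved under pics/ and viewed, and the job is handed in when it is done.

```bash
ls; mkdir -p pics
python3 - <<'E'
from workcell import *
import cv2,numpy as np
s=read_state();print(s['time'],s['eef_pos'],s['finger_gap'],grip_point_offset)
for n in("scene","top"):
    c=camera(n);cv2.imwrite(f"pics/{n}0.png",c['image']);np.savez(f"pics/{n}0.npz",**c)
    print(n,c['fx'],c['fy'],c['cx'],c['cy'],np.round(c['cam_to_world'],3).tolist(),[k for k in c])
E
```

```text
pics
0.0 [ 200.48501526 -591.62152087  230.71472254] 84.98902960775823 -18.700000000000003
scene 366.45850373931717 366.45850373931717 254.79454007261756 189.83796923527643 [[-0.435, -0.492, 0.754, 1265.963], [0.9, -0.241, 0.363, 447.418], [0.003, 0.837, 0.548, 619.563], [0.0, 0.0, 0.0, 1.0]] ['image', 'range_z', 'fx', 'fy', 'cx', 'cy', 'cam_to_world']
top 456.6581769693281 456.6581769693281 255.20967771800593 193.09215333519717 [[0.008, 0.997, -0.07, 485.182], [-1.0, 0.007, -0.007, 86.096], [-0.007, 0.07, 0.997, 1102.319], [0.0, 0.0, 0.0, 1.0]] ['image', 'range_z', 'fx', 'fy', 'cx', 'cy', 'cam_to_world']
```

View pics/scene0.png

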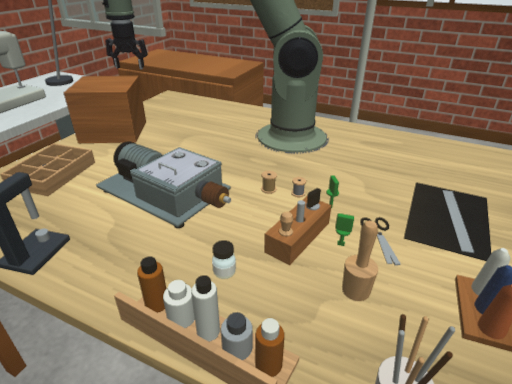

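View pics/top0.png

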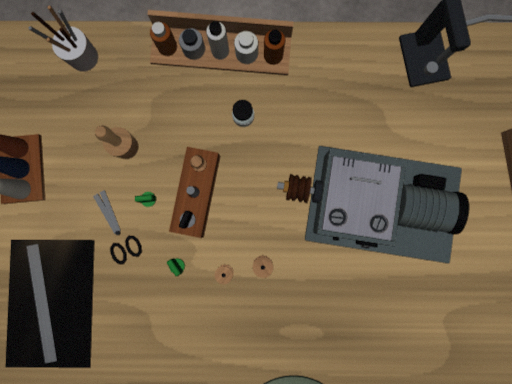

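The key candidates in the top view are the black paddle in the block at (187,219) and two green ones at (146,199) and (176,266). The black one in the block fits. The studs are at (338,217) and (380,223). I'll enlarge crops to confirm.

Run:
```python
import cv2,numpy as np
t=cv2.imread('pics/top0.png');s=cv2.imread('pics/scene0.png')
a=cv2.resize(t[140:245,160:230],(400,600),interpolation=cv2.INTER_CUBIC)
b=cv2.resize(t[145:265,300:400],(400,480),interpolation=cv2.INTER_CUBIC)
b=np.vstack([b,np.zeros((120,400,3),np.uint8)])
cv2.imwrite('pics/crop1.png',np.hstack([a,b]))
d=cv2.resize(s[140:220,125:230],(787,600),interpolation=cv2.INTER_CUBIC);cv2.imwrite('pics/crop2.png',d)
c=np.load('pics/top0.npz')
M=c['cam_to_world'];z=c['range_z']
def P(u,v):
    d=float(z[v,u]);p=np.array([(u-c['cx'])/c['fx']*d,-(v-c['cy'])/c['fy']*d,-d,1]);return (M@p)[:3].round(1)
for n,(u,v) in dict(key=(187,219),awl=(196,161),punch=(192,191),sL=(338,217),sR=(380,223),cov=(360,220),cov2=(350,200),bench=(300,300),blk=(205,200)).items(): print(n,P(u,v))
# per-pixel height map
vv,uu=np.mgrid[:384,:512]
X=np.stack([(uu-c['cx'])/c['fx']*z,-(vv-c['cy'])/c['fy']*z,-z,np.ones_like(z)],-1)@M.T
np.save('pics/X.npy',X[...,:3])
# block top & cover top masks
for nm,(u0,u1,v0,v1),(h0,h1) in (('block',(160,230,140,245),(56,64)),('cover',(315,410,150,250),(107,113))):
    m=np.zeros(z.shape,bool);m[v0:v1,u0:u1]=1
    m&=(X[...,2]>h0)&(X[...,2]<h1)
    p=X[m][:,:2].astype(np.float32);r=cv2.minAreaRect(p);print(nm,m.sum(),r,X[m][:,2].mean())
for nm,(u,v) in dict(L=(338,217),R=(380,223)).items():
    print(nm);print(X[v-12:v+13:2,u-12:u+13:2,2].round(0).astype(int))
```

```text
key [497.7 241.1 109. ]
awl [624.1 222.9 114.1]
punch [559.  231.6 106.8]
sL [504.6 -87.1 107.6]
sR [ 492.2 -176.2  114.8]
cov [ 498.4 -134.1  110.5]
cov2 [ 541.6 -112.8  110.7]
bench [308.5 -14.7  -1.7]
blk [542.  208.3  60.1]
block 2211 ((560.7508544921875, 234.915771484375), (74.6285400390625, 200.0965118408203), 79.212646484375) 59.403858911846484
cover 4798 ((547.1826171875, -150.50360107421875), (193.92385864257812, 188.91256713867188), 81.49271392822266) 109.29996532956186
L
[[ 111  108  110  111  109  108  113  110  110  106  110  107  109]
 [ 108  108  110  112  110  107  109  107  108  109  108  110  109]
 [ 109  107  108  108   96   96  101   98  103  109  108  109  109]
 [ 110  106  109   99   95   97  100   94   94  100  107  111  108]
 [ 111  109   96   97  109  111  109  108   99   96  105  108  105]
 [ 107  110   97  109  110  111  111  110  112   96  100  106  108]
 [ 108  109   97  105  108  104  108  108  108   97   99  109  112]
 [ 108  109   98  111 1102  112  110  107  110   96   93  108  109]
 [ 107  107  101   96  110  109  108  105  111   99  106  108  109]
 
[... 458 characters left out ...]
108  106  111  105]
 [ 108  108  110   96   98  101   95   96   98  109  111  107  107]
 [ 109  107   93   98  111  110  109  115   93  101  110  107  108]
 [ 109  108   96  110  113  109  110  108   96   98  104  107  107]
 [ 111   98  106  110  111  107  115  116  109  100  107  110  107]
 [ 107   98  107  113  112  105  108  112  113   94  103  106  110]
 [ 112  107   96  111  112  110  110  109   96  100  106  104  106]
 [ 107  110   95   97  110  111  112   99  100  103  110  107  110]
 [ 109  109  110   99   97   96   99   97  103  108  107 1102  107]
 [ 110  105  108  108  110  107  106  106  110  108  107  107  105]
 [ 110  109  111  110  107  110  108  108  106  109  111  112  106]]
```

View pics/crop1.png

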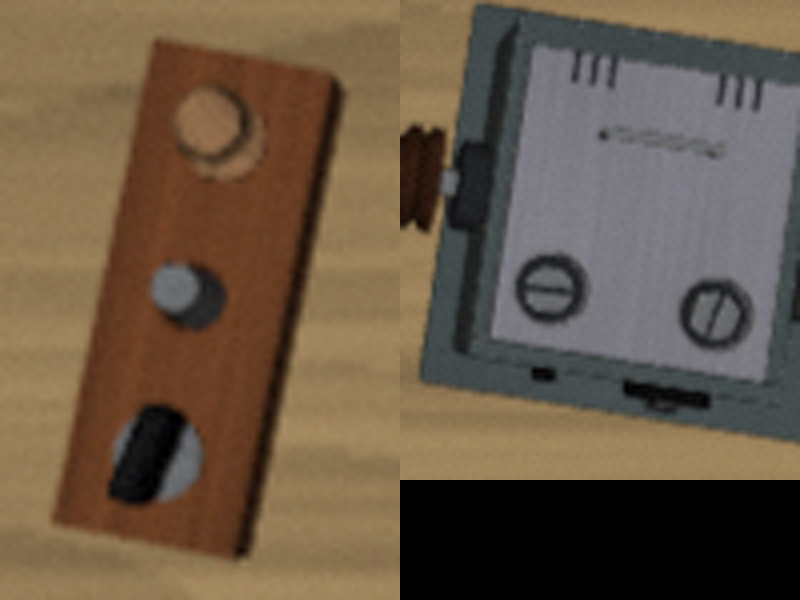

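View pics/crop2.png

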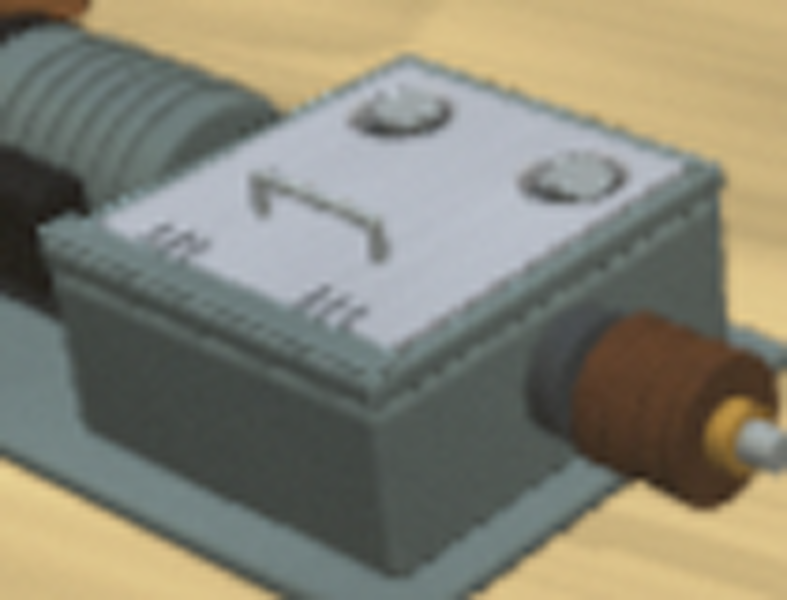

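The top crops show the black key in the block hole nearest the robot. The left stud has its slot across the machine's x axis, so it is already caught. The right stud (380,223) has its slot near x, turned slightly clockwise, so that's the unfastened one. Next I'll work out the wrist camera geometry and look at the stud close up.

```bash
cat > h.py <<'E'
from workcell import *
import cv2,numpy as np
def Rz(a): # tool down, tool x axis at world angle a
    c,s=np.cos(a),np.sin(a); return np.array([[c,s,0],[s,-c,0],[0,0,-1.]])
def shot(n,name):
    c=camera(n);cv2.imwrite(f"pics/{name}.png",c['image']);np.savez(f"pics/{name}.npz",**c);return c
def ray(c,u,v,z):
    M=c['cam_to_world'];d=M[:3,:3]@np.array([(u-c['cx'])/c['fx'],-(v-c['cy'])/c['fy'],-1]);o=M[:3,3]
    return o+d*(z-o[2])/d[2]
def proj(c,p):
    M=c['cam_to_world'];q=M[:3,:3].T@(np.array(p)-M[:3,3]);return c['cx']+c['fx']*q[0]/-q[2],c['cy']+c['fy']*q[1]/q[2]
def st():
    s=read_state();print('t',round(s['time'],2),'p',s['eef_pos'].round(2),'gap',round(s['finger_gap'],2),'F',np.round(s['ft_force'],1),'T',np.round(s['torque'],2),'q',np.round(s['qpos'],2));return s
E
python3 - <<'E'
from h import *
s=st();c=shot('wrist','w0')
T=np.eye(4);T[:3,:3]=s['tool_rot'];T[:3,3]=s['eef_pos']
print(np.round(s['tool_rot'],3));print(np.round(np.linalg.inv(T)@c['cam_to_world'],3),c['fx'],c['cx'],c['cy'])
for a in (-1.97,-.4,1.17,2.74):
  for p in ([494,-180,260],[498,240,170]):
    print(a,p,inverse_kinematics(p,Rz(a)))
E
```

```text
t 0.1 p [ 200.5  -591.65  230.78] gap 85.59 F [ 0.1  0.3 -0.7] T [ 0.02  0.01 -0.01] q [ 1.17  0.52 -0.04  1.6   0.02  1.02 -0.11]
[[ 0.321 -0.947 -0.   ]
 [-0.947 -0.321  0.001]
 [-0.001  0.    -1.   ]]
[[ 1.00000e+00 -1.00000e-03  1.00000e-03 -9.00000e-02]
 [-0.00000e+00 -9.55000e-01 -2.95000e-01 -7.47110e+01]
 [ 1.00000e-03  2.95000e-01 -9.55000e-01 -1.41721e+02]
 [ 0.00000e+00  0.00000e+00  0.00000e+00  1.00000e+00]] 275.00361386326585 254.94243453633374 188.7011424098261
-1.97 [494, -180, 260] [ 0.28947045  0.33221577 -0.06773263  1.82459181  0.02648156  0.98565366
 -1.75919773]
-1.97 [498, 240, 170] [-0.97336665  0.55778741  0.5920687   1.87404688 -0.41058945  0.83316702
 -2.14001727]
-0.4 [494, -180, 260] [ 0.56331817  0.35599388 -0.42210495  1.8106049   0.1693668   1.01047521
 -0.32574282]
-0.4 [498, 240, 170] [ 0.11417888  0.66040193 -0.97502419  1.81806601  0.64034235  1.01566629
 -1.52143818]
1.17 [494, -180, 260] [ 0.77385937  0.40313182 -0.70839384  1.80039905  0.29905068  1.04783883
  1.12366383]
1.17 [498, 240, 170] [ 0.24987806  0.81283078 -1.25715715  1.8122222   0.8442458   1.17892194
 -0.11595395]
2.74 [494, -180, 260] [ 1.1033817   0.61608004 -1.26912853  1.78658369  0.62766312  1.22126929
  2.39329945]
2.74 [498, 240, 170] [ 0.25682349  0.82500868 -1.27546722  1.81194056  0.85767528  1.19215697
  1.44363442]
```

Run:
```python
from h import *
goto_joints([0.2895,.3322,-.0677,1.8246,.0265,.9857,1.3824])
s=st()
movep([494,-176,190],Rz(1.17));s=st()
wait(.1);c=shot('wrist','w1')
print(proj(c,[492,-176,113]),proj(c,[504.6,-87,110]))
cv2.imwrite('pics/w1b.png',cv2.resize(c['image'],(800,600),interpolation=cv2.INTER_CUBIC))
```

```text
t 1.99 p [ 493.77 -180.88  259.96] gap 85.58 F [-0.9  0.3 -0.2] T [ 0.05 -0.   -0.07] q [ 0.29  0.33 -0.07  1.82  0.03  0.99  1.38]
t 2.38 p [ 493.73 -176.57  190.24] gap 85.24 F [-0.2 -0.   0.6] T [-0.02 -0.02  0.03] q [ 0.28  0.42 -0.07  1.9   0.04  0.83  1.36]
(np.float64(254.68251788288276), np.float64(194.26096538330847)) (np.float64(359.2852920047157), np.float64(166.6129394774963))
```

View pics/w1b.png

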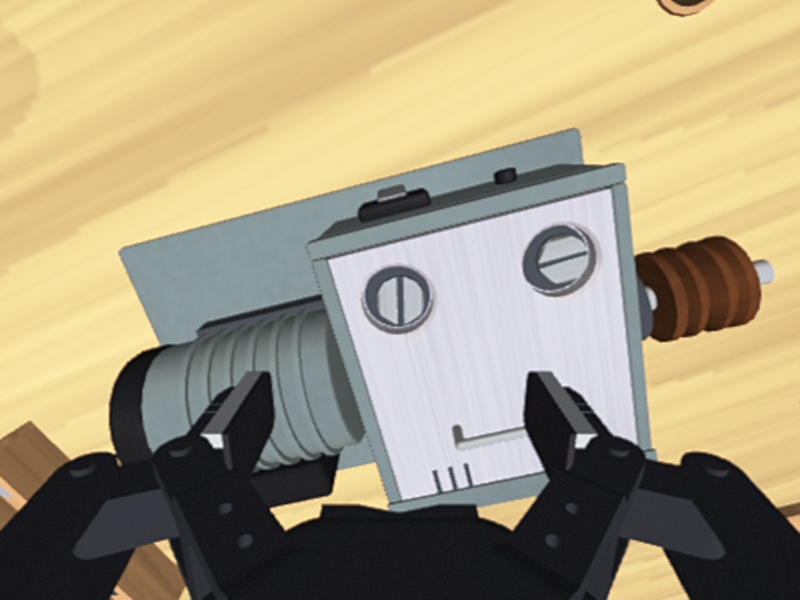

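The wrist picture shows the unfastened stud at about (398,300) in the scaled picture, with its slot vertical, i.e. along tool y at about -0.40 rad. The caught stud is at (560,258). I'll measure these more precisely.

Run:
```python
from h import *
c=np.load('pics/w1.npz');im=c['image']
x0,y0=225,162
a=cv2.resize(im[y0:y0+60,x0:x0+60],(600,600),interpolation=cv2.INTER_CUBIC)
cv2.imwrite('pics/w1c.png',a)
# rectified top-down view at z=113.5, 0.1mm/px around 492,-176, 40mm
def rect(c,ctr,z,half=20,s=10):
    n=int(2*half*s);g=(np.arange(n)+.5)/s-half
    # image: right=-y, up=+x
    Y,Xx=np.meshgrid(ctr[1]-g,ctr[0]-g)
    M=c['cam_to_world'];P=np.stack([Xx,Y,np.full_like(Xx,z)],-1)-M[:3,3];q=P@M[:3,:3]
    u=c['cx']+c['fx']*q[...,0]/-q[...,2];v=c['cy']+c['fy']*q[...,1]/q[...,2]
    return cv2.remap(c['image'],u.astype(np.float32),v.astype(np.float32),cv2.INTER_CUBIC)
r=rect(c,(492,-176),113.5);r2=rect(c,(504.6,-87),110.5)
cv2.imwrite('pics/w1r.png',np.hstack([r,r2]))
```

```text
(no output)
```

View pics/w1r.png

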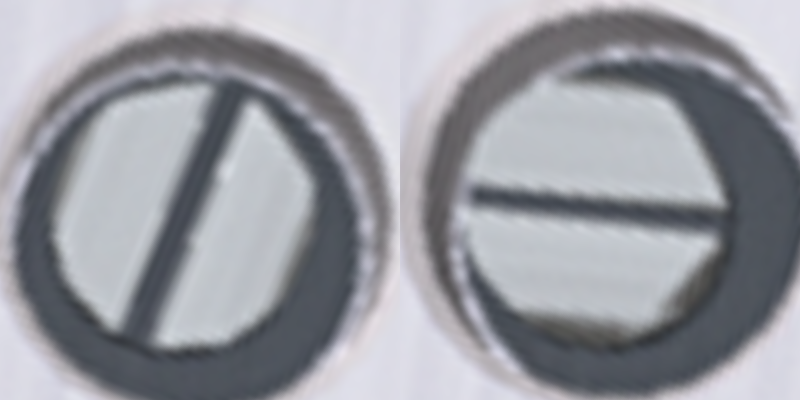

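```bash
cat >> h.py <<'E'
def rect(c,ctr,z,half=20,s=10):
    n=int(2*half*s);g=(np.arange(n)+.5)/s-half
    Y,Xx=np.meshgrid(ctr[1]-g,ctr[0]-g)
    M=c['cam_to_world'];P=np.stack([Xx,Y.T if 0 else Y,np.full_like(Xx,z)],-1)-M[:3,3];q=P@M[:3,:3]
    u=c['cx']+c['fx']*q[...,0]/-q[...,2];v=c['cy']+c['fy']*q[...,1]/q[...,2]
    return cv2.remap(c['image'],u.astype(np.float32),v.astype(np.float32),cv2.INTER_CUBIC)
E
python3 - <<'E'
from h import *
movep([498,240,200],Rz(1.19));s=st()
wait(.1);c=shot('wrist','w2')
cv2.imwrite('pics/w2b.png',np.hstack([rect(c,(498,240),109,30,13.0)[:, :][:780:2,:780:2],rect(c,(498,240),65,30,13)[:780:2,:780:2]]))
cv2.imwrite('pics/w2s.png',c['image'])
E
```

```text
t 4.06 p [498.57 238.67 200.07] gap 85.4 F [ 0.8 -0.6  0.3] T [0.03 0.   0.03] q [-0.43  0.45 -0.16  1.82  0.09  0.88  0.55]
```

View pics/w2b.png

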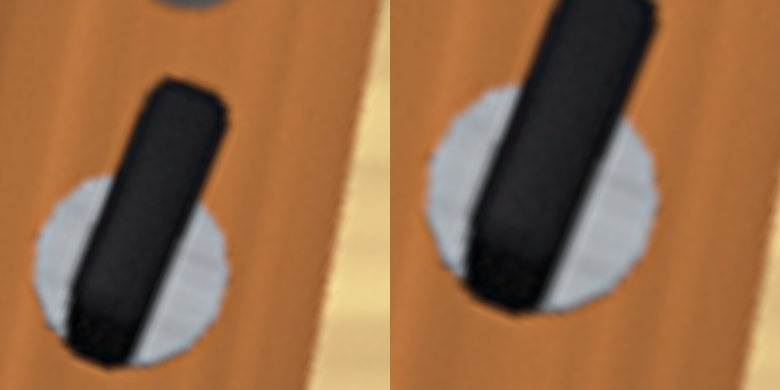

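View pics/w2s.png

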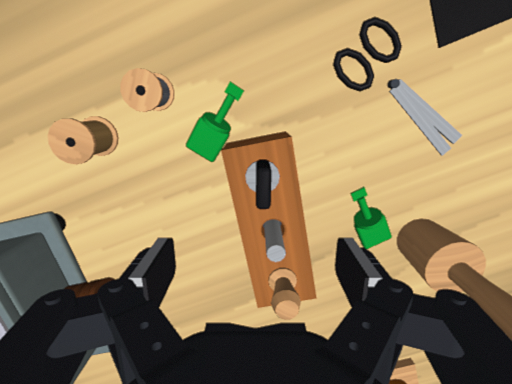

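Run:
```python
from h import *
X=np.load('pics/X.npy');im=cv2.imread('pics/top0.png').astype(int)
g=(im[...,1]>im[...,0]+35)&(im[...,1]>im[...,2]+35)
n,l,stt,ce=cv2.connectedComponentsWithStats(g.astype(np.uint8))
for i in range(1,n):
    if stt[i,4]>15:
        p=X[l==i];print(stt[i],p.min(0).round(),p.max(0).round())
# slot fit from w1
c=np.load('pics/w1.npz');r=cv2.cvtColor(rect(c,(492,-176),113.5),cv2.COLOR_BGR2GRAY).astype(float)
yy,xx=np.mgrid[:400,:400]
ctr=np.array([185,212.])
m=((xx-ctr[0])**2+(yy-ctr[1])**2<95**2)&(r<150)
p=np.stack([xx[m],yy[m]],1).astype(np.float32)
vx,vy,x0,y0=cv2.fitLine(p,cv2.DIST_HUBER,0,.01,.01).ravel()
print('slot',vx,vy,x0,y0,'ang',np.arctan2(-vx,-vy) if vy<0 else np.arctan2(vx*-1*-1,vy)*-1)
t=(ctr-[x0,y0])@[vx,vy];q=np.array([x0,y0])+t*np.array([vx,vy]);print('ctr world',492-(q[1]+.5-200)/10,-176-(q[0]+.5-200)/10)
```

```text
[135 192  19  10 119] [537. 324.   2.] [563. 361.  97.]
[142 201  13   6  51] [528. 324.  45.] [539. 356.  76.]
[175 259  10  11  54] [384. 256.  44.] [407. 277.  58.]
[167 260  13  16  97] [375.  86.  47.] [ 485.  287. 1102.]
slot 0.36339447 -0.9316354 183.67426 211.95279 ang -0.3719089
ctr world 490.79550667936024 -174.43333440598667
```

The slot centre is about (490.8,-174.4) at -0.372 rad. The key axis is about (497,246.7) and its paddle sits at about -0.365 rad. The green look-alikes stand clear of the finger paths, so I'll grip the key.

Run:
```python
from h import *
a=1.206
movep([497,246.7,150],Rz(a));st()
print(movel([497,246.7,70.3],max_speed=120,guard=10));st()
clamp();s=st();c=shot('wrist','w3')
```

```text
t 4.53 p [496.57 246.06 149.7 ] gap 85.64 F [ 0.6 -0.9  0.8] T [ 0.   -0.02 -0.03] q [-0.45  0.52 -0.16  1.86  0.11  0.78  0.54]
False
t 5.34 p [497.5  246.92  71.17] gap 85.54 F [0.4 0.3 0.9] T [-0.01 -0.02 -0.  ] q [-0.47  0.64 -0.14  1.9   0.15  0.61  0.51]
t 5.99 p [497.03 246.7   70.47] gap 13.58 F [-1.2 -1.2  4.9] T [-0.24  0.33 -0.14] q [-0.47  0.64 -0.14  1.9   0.15  0.61  0.51]
```

View pics/w3.png

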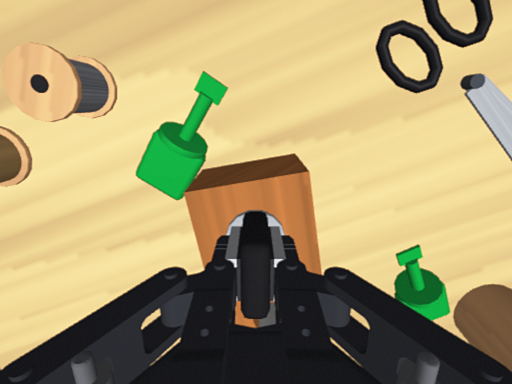

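Gripped at a gap of 13.6 mm. Lifting it out and carrying it to a hover above the stud.

Run:
```python
from h import *
movel([497,246.7,205],max_speed=200);st()
movep([490.8,-174.4,205],Rz(1.199));st()
movel([490.8,-174.4,180],max_speed=100);wait(.2);s=st()
c=shot('wrist','w4')
print(proj(c,[490.8,-174.4,124.7]),proj(c,[490.8,-174.4,113.5]))
cv2.imwrite('pics/w4b.png',cv2.resize(c['image'][130:250,175:335],(800,600),interpolation=cv2.INTER_CUBIC))
```

```text
t 6.87 p [496.51 246.39 203.95] gap 13.22 F [-0.6 -0.7 -1.5] T [0.01 0.01 0.03] q [-0.44  0.45 -0.17  1.81  0.09  0.89  0.55]
t 8.42 p [ 491.24 -173.24  204.84] gap 13.5 F [ 0.5 -0.1 -0.9] T [ 0.03 -0.02 -0.01] q [ 0.27  0.39 -0.06  1.9   0.03  0.85  1.4 ]
t 9.02 p [ 491.1  -174.4   180.53] gap 13.31 F [-0.3  0.3 -1.4] T [-0.04 -0.04  0.01] q [ 0.27  0.42 -0.06  1.92  0.03  0.8   1.39]
(np.float64(255.06234448344264), np.float64(207.07753281352873)) (np.float64(255.0418530123895), np.float64(202.07585121032628))
```

View pics/w4b.png

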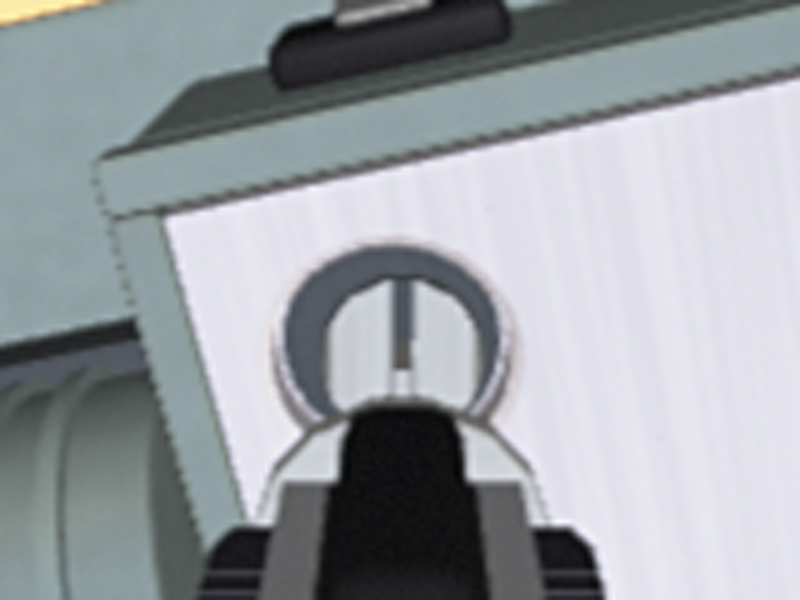

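In the hover view the blade (402,370) lines up with the slot (402,280–360). Descending with a guard.

Run:
```python
from h import *
movel([490.8,-174.4,171],max_speed=60);st()
g=movel([490.8,-174.4,161],max_speed=12,guard=4);print(g);
for i in range(3): wait(.05);st()
c=shot('wrist','w5')
cv2.imwrite('pics/w5b.png',cv2.resize(c['image'][130:250,175:335],(800,600),interpolation=cv2.INTER_CUBIC))
```

```text
t 9.37 p [ 490.54 -174.32  170.54] gap 13.31 F [ 0.3  0.  -1.4] T [ 0.01 -0.05  0.04] q [ 0.27  0.44 -0.06  1.93  0.04  0.78  1.39]
True
t 10.12 p [ 490.77 -174.41  161.97] gap 13.43 F [ 1.  -0.9  4.1] T [-0.01 -0.1  -0.  ] q [ 0.27  0.45 -0.06  1.94  0.04  0.75  1.39]
t 10.18 p [ 490.78 -174.38  161.97] gap 13.06 F [0.7 0.2 3.2] T [-0.04 -0.14  0.01] q [ 0.27  0.45 -0.06  1.94  0.04  0.75  1.39]
t 10.22 p [ 490.75 -174.4   161.96] gap 13.43 F [0.5 0.1 4.6] T [-0.01 -0.23 -0.07] q [ 0.27  0.45 -0.06  1.94  0.04  0.75  1.39]
```

View pics/w5b.png

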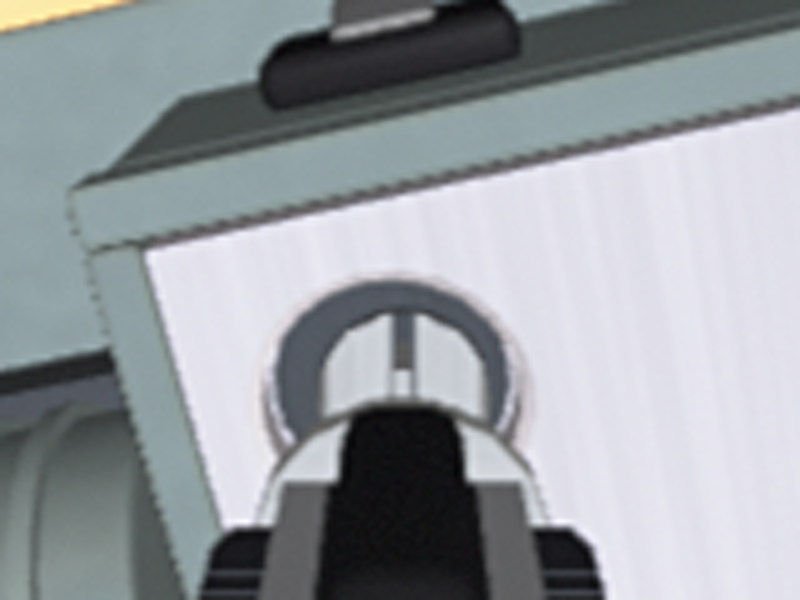

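The blade is seated: it stopped at z 161.97 with about 5.5 N net, which matches the slot bottom with 2.3 mm of press. Now pressing to about 6 mm and turning in steps.

Run:
```python
from h import *
def F(n=4):
    f=[];t=[]
    for i in range(n): s=read_state();f.append(s['ft_force']);t.append(s['torque']);wait(.02)
    return s,np.mean(f,0).round(1),np.mean(t,0).round(2)
p=[490.8,-174.4]
for z in (160.4,159.2,158.5):
    g=movel([*p,z],max_speed=15,guard=9);wait(.1);s,f,t=F();print(z,g,s['eef_pos'].round(2),f,t)
    if f[2]>13 : break
a0=1.199
for da in (0.1,.2,.3):
    movel([*p,s['eef_pos'][2]*0+158.5],Rz(a0-da));s,f,t=F();print(da,round(s['time'],2),s['eef_pos'].round(2),f,t)
    if f[2]>16 or abs(t[2])>1.5:break
```

```text
160.4 False [ 490.86 -174.4   160.48] [ 0.2 -0.1  6.5] [0.   0.08 0.01]
159.2 False [ 490.9  -174.44  159.37] [-0.8  0.1  7.5] [ 0.04  0.17 -0.01]
158.5 False [ 490.91 -174.45  158.73] [-0.5 -0.1  8.4] [0.05 0.2  0.01]
0.1 11.82 [ 490.92 -174.41  158.72] [-0.7  0.2  8. ] [ 0.02  0.19 -0.01]
0.2 12.14 [ 490.93 -174.39  158.72] [-0.1  0.2  8.5] [ 0.02  0.18 -0.01]
0.3 12.46 [ 490.98 -174.3   158.69] [-0.4  0.9  7.6] [0.17 0.08 0.03]
```

Run:
```python
from h import *
def F(n=4):
    f=[];t=[]
    for i in range(n): s=read_state();f.append(s['ft_force']);t.append(s['torque']);wait(.02)
    return s,np.mean(f,0).round(1),np.mean(t,0).round(2)
p=[490.8,-174.4];a0=1.199
movel([*p,158.0],max_speed=15);s,f,t=F();print(s['eef_pos'].round(2),f,t)
for da in (.45,.6,.75,.9,1.05,1.2,1.3,1.36):
    movel([*p,158.0],Rz(a0-da));s,f,t=F();print(da,round(s['time'],2),s['eef_pos'].round(2),f,t,s['qpos'][6].round(2))
    if f[2]>16 or abs(t[2])>1.5:break
c=shot('wrist','w6')
cv2.imwrite('pics/w6b.png',cv2.resize(c['image'][130:250,175:335],(800,600),interpolation=cv2.INTER_CUBIC))
```

```text
[ 491.01 -174.3   158.26] [-0.7  0.8  9.4] [ 0.25  0.14 -0.02]
0.45 13.14 [ 491.07 -174.2   158.28] [-0.4  1.   8.8] [ 0.35  0.07 -0.01] 1.01
0.6 13.51 [ 491.15 -174.1   158.27] [0.1 1.8 8.8] [ 0.5   0.02 -0.02] 0.89
0.75 13.88 [ 491.23 -174.01  158.29] [0.6 2.1 9.1] [ 0.6  -0.14 -0.03] 0.76
0.9 14.24 [ 491.3  -173.95  158.3 ] [1.  2.7 9.1] [ 0.73 -0.24 -0.01] 0.64
1.05 14.61 [ 491.38 -173.92  158.3 ] [1.7 2.9 9.2] [ 0.77 -0.41 -0.  ] 0.52
1.2 14.97 [ 491.51 -173.96  158.36] [2.1 2.7 8.7] [ 0.76 -0.54 -0.01] 0.39
1.3 15.29 [ 491.59 -173.96  158.37] [2.3 2.7 8.9] [ 0.77 -0.63 -0.02] 0.31
1.36 15.61 [ 491.64 -173.96  158.39] [2.9 2.8 8.7] [ 0.83 -0.73 -0.  ] 0.26
```

View pics/w6b.png

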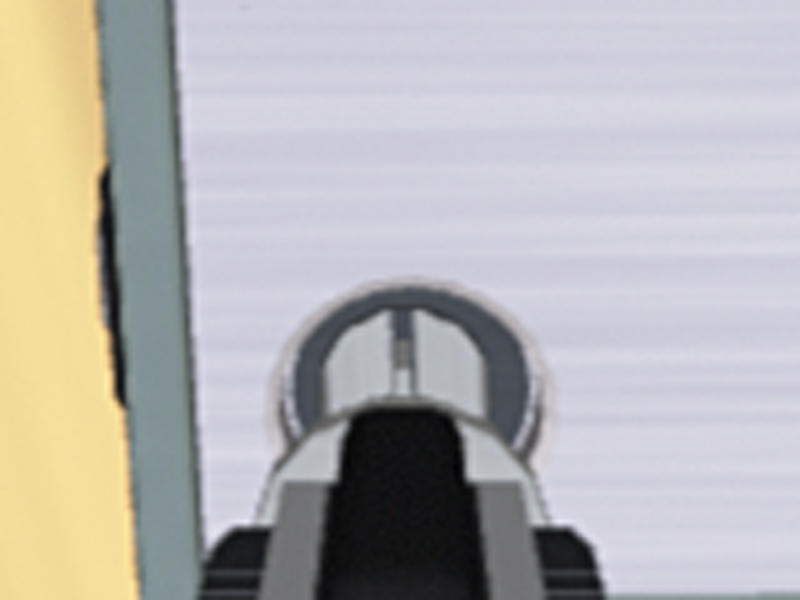

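Turned to about 1.5–1.58 with no torque build-up. Letting up, then checking it's caught before withdrawing further.

Run:
```python
from h import *
p=[490.8,-174.4];R=Rz(1.199-1.36)
for z in (160,161.5,163,165):
    movel([*p,z],R,max_speed=20);wait(.1);st()
movel([*p,185],R,max_speed=60);wait(.1);st()
c=shot('wrist','w7')
cv2.imwrite('pics/w7b.png',cv2.resize(c['image'],(800,600),interpolation=cv2.INTER_CUBIC))
```

```text
t 16.02 p [ 491.6  -173.92  160.29] gap 13.33 F [1.7 3.4 6.5] T [ 0.74 -0.85 -0.01] q [ 0.    0.47  0.3   1.95 -0.2   0.74  0.26]
t 16.38 p [ 491.27 -174.16  161.58] gap 13.31 F [4.  3.8 4.1] T [ 0.76 -1.24  0.07] q [ 0.    0.47  0.3   1.95 -0.2   0.75  0.26]
t 16.73 p [ 490.86 -174.39  162.92] gap 13.6 F [ 5.4  1.8 -0.3] T [ 0.32 -1.12  0.06] q [ 0.    0.47  0.3   1.95 -0.2   0.75  0.26]
t 17.07 p [ 490.62 -174.5   164.99] gap 13.22 F [ 2.1 -0.3 -0.9] T [-0.04 -0.61  0.03] q [-0.    0.46  0.3   1.95 -0.2   0.76  0.26]
t 17.66 p [ 490.63 -174.3   184.85] gap 13.42 F [-0.3 -0.1 -1.5] T [ 0.02  0.02 -0.03] q [-0.01  0.44  0.32  1.93 -0.18  0.8   0.25]
```

View pics/w7b.png

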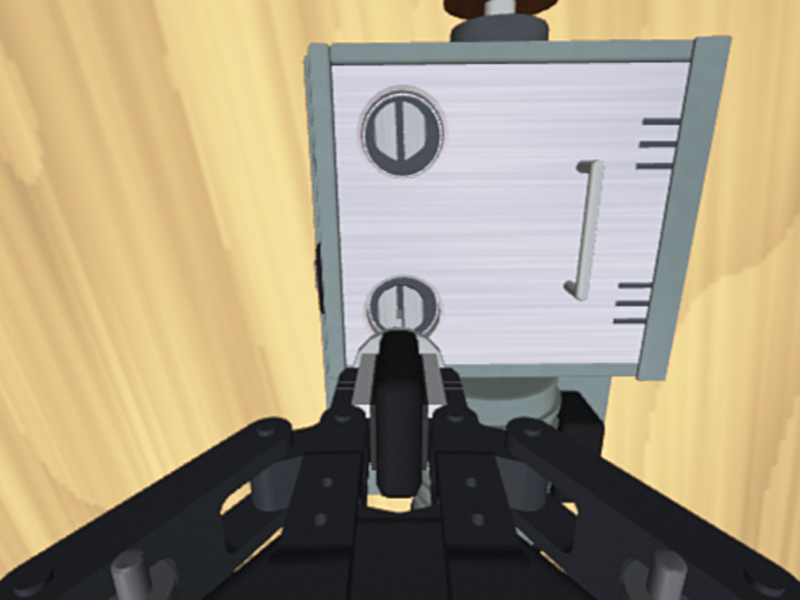

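Both slots now look parallel, at (400,130) and (400,300). I'll check the head heights from the top camera on the way back.

Run:
```python
from h import *
R=Rz(1.206)
movel([490.8,-174.4,205],max_speed=120)
goto_joints([-0.44,0.45,-0.17,1.81,0.09,0.89,0.55]);
movep([497,246.7,205],R);wait(.1);st()
c=shot('top','t2');M=c['cam_to_world']
z=np.median([camera('top')['range_z'] for _ in range(6)],0)
vv,uu=np.mgrid[:384,:512]
X=(np.stack([(uu-c['cx'])/c['fx']*z,-(vv-c['cy'])/c['fy']*z,-z,np.ones_like(z)],-1)@M.T)[...,:3]
X0=np.load('pics/X.npy')
for nm,p in dict(a=(490.8,-174.4),b=(504.2,-87.5)).items():
  for k,XX in(('before',X0),('now',X)):
    r=np.hypot(XX[...,0]-p[0],XX[...,1]-p[1]);m=(r<10)&(XX[...,2]>106.5)&(XX[...,2]<120)
    m2=(r>26)&(r<34)&(abs(XX[...,2]-110)<6)
    print(nm,k,m.sum(),np.median(XX[m][:,2]).round(2),XX[m][:,2].mean().round(2),'cover',np.median(XX[m2][:,2]).round(2))
cv2.imwrite('pics/t2c.png',cv2.resize(c['image'][145:265,300:420],(600,600),interpolation=cv2.INTER_CUBIC))
```

```text
t 19.93 p [497.15 246.44 205.1 ] gap 13.12 F [ 0.1 -0.6 -1.1] T [ 0.01 -0.02  0.04] q [-0.44  0.44 -0.17  1.81  0.09  0.9   0.55]
a before 62 111.81 111.52 cover 108.35
a now 52 109.87 109.72 cover 108.56
b before 57 109.74 109.84 cover 108.66
b now 53 109.6 109.71 cover 108.78
```

View pics/t2c.png

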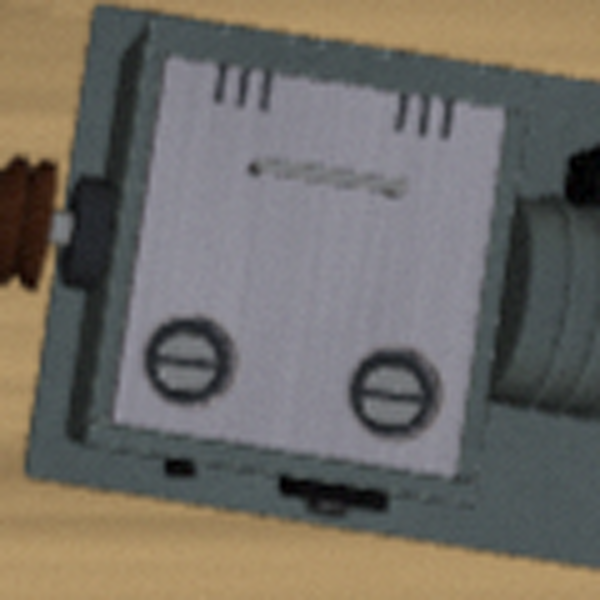

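Stud A now reads 109.8 against 109.7 for B (it was 111.8), with parallel slots, so it is caught. Returning the key.

Run:
```python
from h import *
print(movel([497,246.7,120],max_speed=120,guard=12));st()
print(movel([497,246.7,72.5],max_speed=60,guard=8));st()
print(movel([497,246.7,69.0],max_speed=12,guard=4));wait(.1);st()
c=shot('wrist','w8')
```

```text
False
t 21.14 p [497.32 246.89 120.58] gap 13.66 F [ 0.4 -0.2 -0.8] T [ 0.01 -0.01  0.02] q [-0.45  0.56 -0.16  1.88  0.13  0.71  0.52]
False
t 22.08 p [497.16 246.78  72.75] gap 13.2 F [-0.2 -0.6 -0.8] T [-0.02  0.01  0.03] q [-0.46  0.63 -0.14  1.9   0.15  0.62  0.51]
True
t 22.47 p [497.31 246.88  70.47] gap 13.12 F [-1.1 -1.   8.7] T [-0.18  0.22  0.05] q [-0.47  0.64 -0.14  1.9   0.15  0.61  0.51]
```

View pics/w8.png

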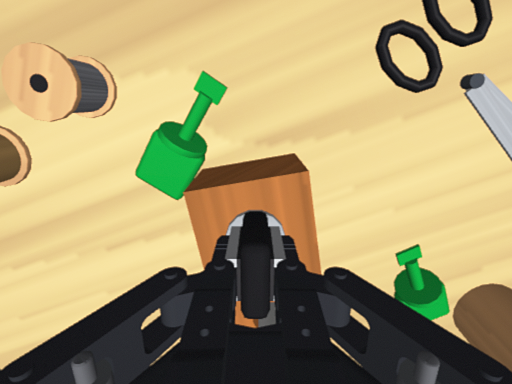

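The collar seated at the same height as before (70.47). Releasing and retreating.

Run:
```python
from h import *
open_gripper();wait(.2);st()
movel([497,246.7,200],max_speed=120);wait(.2);st()
c=shot('wrist','w9')
movel([420,60,260],max_speed=250);wait(.2)
t=shot('top','t3');s=shot('scene','s3');st()
a=c['image'];b=cv2.resize(t['image'][130:270,90:400],(512,231))
cv2.imwrite('pics/f.png',np.vstack([cv2.resize(a,(480,360)),cv2.resize(b,(480,217))]))
cv2.imwrite('pics/s3c.png',cv2.resize(s['image'][100:290,100:410],(800,490)))
```

```text
t 23.41 p [496.85 246.62  69.81] gap 85.15 F [0.3 0.8 0.7] T [ 0.01  0.02 -0.  ] q [-0.47  0.64 -0.14  1.9   0.15  0.61  0.51]
t 24.84 p [496.82 246.6  199.51] gap 85.2 F [ 0.  -0.1  0.7] T [0.   0.02 0.02] q [-0.44  0.45 -0.17  1.81  0.1   0.89  0.55]
t 26.18 p [420.04  60.5  259.69] gap 85.48 F [ 0.2 -0.8 -0.1] T [ 0.   -0.03  0.04] q [-0.17  0.17 -0.13  2.05  0.03  0.92  0.89]
```

View pics/f.png

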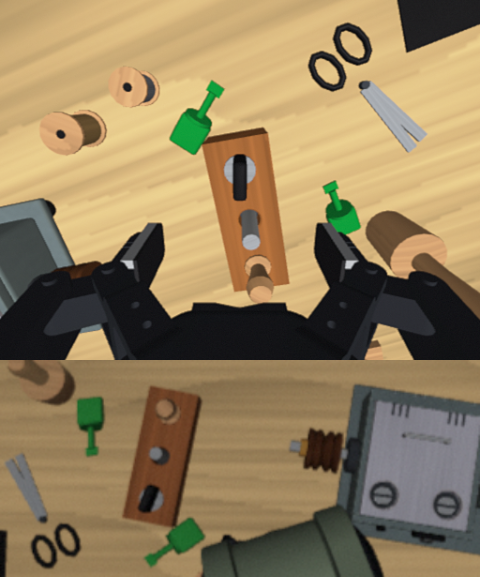

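View pics/s3c.png

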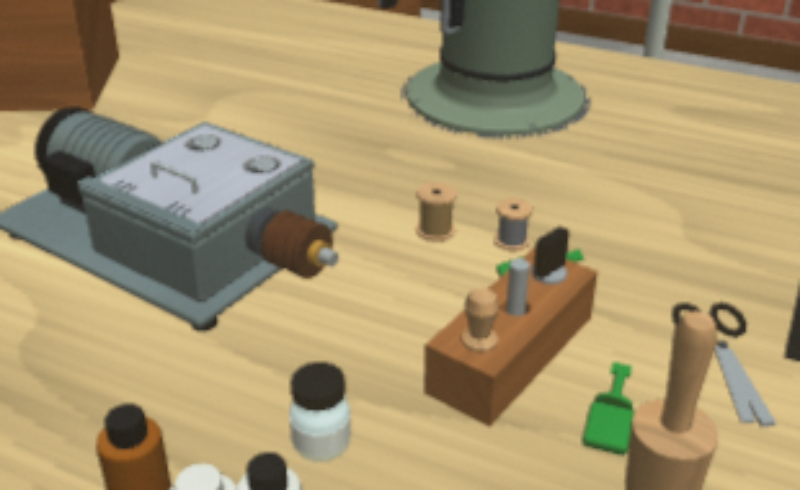

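Both views show the key upright with its collar flat on the block, and both studs level with parallel slots. Handing in.

Run:
```python
from h import *
st();finish_job()
```

```text
t 26.18 p [420.04  60.5  259.69] gap 85.48 F [ 0.2 -0.8 -0.1] T [ 0.   -0.03  0.04] q [-0.17  0.17 -0.13  2.05  0.03  0.92  0.89]
the job is handed in; nothing more can be done
```

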